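# Seat the guard plate over the gilded half of a lacquer tile

### The job

Cover the gilded half of the tile in the fixture with the loose guard plate: carry the plate by its grip, lay its drilled edge on the studs along the back fence and slide it gently until its two holes drop over the studs and it lies flat on both rails; the stud bar's setting is not known exactly, so feel for it and never drop the plate from above the studs nor press or shove it with more than about 30 N. Then swing the brass clip fully over the plate's front edge to hold it down and let go. Do not touch the tile's face, and leave the other things on the bench where they are.

Things in the scene. Friction and masses are not known exactly. Their poses are not given: they have to be found in the camera images.
- fixture: the tile fixture, fixed to the bench: a beech board 212 x 290 x 12 mm with two rigid aluminium rails along its y and the tile between them. Origin on the bench under its middle; +x points from the front rail (robot's side) across the tile to the back rail and fence, +y along the rails, z up. Other points on it use these axes.
- front_rail (a point): point on the flat top of the front rail, 22 mm above the bench, at fixture x = -69 mm, y = -50 mm. The rail is 22 mm wide (x) and 270 mm long (y = -135 to 135). The guard's front edge rests here.
- bar_middle (a point): point on the back rail, on top of its steel stud bar (22 mm high), at fixture x = 70, y = -50 mm. The bar carries two studs 80 mm apart along y: 8 mm across, 1 mm chamfer, flat tips 9 mm above the bar. The bar is slotted and is clamped with its middle up to 18 mm either way along y of this point; that setting is not measured: find it by feel or eye. It does not move.
- fence (a point): point on the top front edge of the fence, the upright lip behind the stud bar: front face at fixture x = 82.7 mm, top 37 mm above the bench, y = -135 to 135 mm. A guard slid along with its +x edge against this face has its holes in line with the studs to within 1 mm.
- tile: the half-finished lacquer tile held in the fixture, 110 x 180 x 6 mm; origin at the middle of its underside, axes as the fixture's. Its face is 18 mm above the bench, 4 mm below the rail tops; the gold leaf is on the half towards -y. The face must not be touched.
- guard_grip (a point): middle of the grip block of the guard, a loose aluminium plate 160 (its x) x 120 (y) x 4 mm, 0.2 to 0.33 kg. The wooden block stands on the plate's middle: 54 mm along x, 14 mm along y, 32 mm high; this point is 20 mm above the plate's underside. Axes as the plate's. Home: at fixture x = 2, y = -50 mm plus the bar's setting, 42 mm above the bench, guard x along fixture x.
- hole_edge (a point): point on the guard's underside midway between its two round through holes (11 mm diameter), 68 mm along +x from the grip; the holes lie 40 mm to either side of it along the guard's y, 12 mm from the plate's +x edge. Riding on the stud tips the plate is 9 mm higher here than when home.
- clip (a joint): angle (rad) of the brass swivel clip: 0 = arm points along fixture +y, clear of the guard; pi/2 = along fixture +x, over the guard's front edge. Stops at -0.5 and 1.62; takes about 1 N at the knob and stays where left. Arm 45 mm long from the pivot, 14 wide, 5 thick, underside 28 mm above the bench: 2 mm over the upper face of a guard that is home.
- clip_knob (a point): middle of the small round brass knob on the clip's arm, 36 mm from the pivot: 12 mm diameter (9 mm at its neck), from 33 to 55 mm above the bench; this point is 44 mm above the bench.
- clip_pivot (a point): the clip's upright pivot axis, 28 mm above the bench, at fixture x = -98 mm, y = -50 mm; its screw head reaches 36 mm above the bench.
- jade: bystander: a smooth green jade burnishing stone, 70 x 30 x 18 mm, lying flat; origin at the middle of its underside.
- brush: bystander: a flat lacquer brush with a wooden handle, 164 x 28 x 9 mm, lying flat; origin at the middle of its underside.
- straightedge: bystander: a short steel straightedge, 200 x 28 x 3 mm, lying flat; origin at the middle of its underside.
- palette: bystander: a scuffed wooden mixing palette, 200 x 130 x 10 mm, lying flat; origin at the middle of its underside.
- shell_bowl: bystander: a small ceramic bowl, 90 mm wide, 40 mm high; origin at the middle of its underside.
- lacquer_jar: bystander: a closed amber glass jar, 66 mm wide, 75 mm high; origin at the middle of its underside.
- weight: bystander: a brass paperweight with a small knob, 44 mm wide, 48 mm high; origin at the middle of its underside.
Not all that is in view belongs to the job. Of the things shaped like the part that bears guard_grip, the aluminium one is meant.

How it is judged:
On the way, in this order (a step that is already met when the one before it is completed fails the run):
1. the guard lies home on both studs, flat on both rails, with the clip still clear of it (z of guard_grip in the frame of fixture between 0.0395 and 0.044 m and angle between the z axis of guard_grip and the z axis of fixture, either way round below 0.025 rad and angle between the x axis of guard_grip and the x axis of fixture, either way round below 0.08 rad and x of guard_grip in the frame of fixture between -0.003 and 0.007 m and y of guard_grip in the frame of fixture between -0.072 and -0.028 m and value of joint clip below 0.5 rad), for 0.2 s.
2. the clip is swung over the guard's front edge (z of guard_grip in the frame of fixture between 0.0395 and 0.044 m and angle between the z axis of guard_grip and the z axis of fixture, either way round below 0.025 rad and angle between the x axis of guard_grip and the x axis of fixture, either way round below 0.08 rad and x of guard_grip in the frame of fixture between -0.003 and 0.007 m and y of guard_grip in the frame of fixture between -0.072 and -0.028 m and value of joint clip above 1.35 rad), for 0.2 s.
At the end, for the whole second after the job is handed in: Guard home, at rest and let go: grip point 39.5 to 44 mm above the bench (42 when flat), level within 0.025 rad, square within 0.08 rad, at fixture x -3 to 7 mm, y -72 to -28 mm, so the studs are in its holes; clip turned past 1.35 rad over its front edge (all of step 2 and linear speed of guard below 0.01 m/s); the robot touches nothing.
It fails at once if the guard is pressed or shoved against the fixture with more than 45 N (the knock of its few mm drop over the studs does not count) (contact force between guard and fixture above 45 N and linear speed of guard below 0.05 m/s and angular speed of guard below 0.3 rad/s).
It fails at once if the guard is dropped or knocked onto the fixture with more than 110 N (contact force between guard and fixture above 110 N).
It fails at once if the tile's face is touched (contact force between tile and anything else above 0.3 N).
It fails at once if another thing on the bench is moved by more than 25 mm (distance of any of jade, brush, straightedge, palette, shell_bowl, lacquer_jar, weight from where it was at the start of the episode above 0.025 m).
It also fails if it takes over 72 s, if anything falls off the work surface, if the arm or the gripper's body presses on something with over 40 N, if the wrist force passes 120 N, or if a joint passes its speed limit or range.

### The arm

A 6-joint arm with a two-finger parallel gripper is mounted at the origin on the work surface. World frame = base frame: x ahead of the robot, y to its left, z up, the work surface at z = 0. Lengths are in m, angles in rad, forces in N, time in s.
With the tool pointing down it reaches from about 0.35 to 0.975 m from the base axis. Payload 4.9 kg.
Tool frame: the origin (TCP) lies at the very end of the fingers, on their centre line; the grasp point (between the pads) lies 19 mm behind it; z points along the fingers, x is the direction in which the jaws open and shut, and the axes are right-handed (so a half turn about z gives the same grasp; the last joint's range is limited). The gripper opens to 85 mm and grips with 20 to 120 N. Pads are 22 mm wide; open, the fingers measure 114 mm over their backs; the gripper's body (76 mm by 85 mm) begins 54 mm behind the grasp point. The pads swing forward as they close: fully open they stand 13 mm farther back than shut.
Start: joints at [-0.119, 0.053, 1.613, -0, 1.476, -0.119], TCP at [0.625, 0, 0.231] pointing down, gripper open.
Joint ranges: [-3.01, 3.01], [-1.01, 2.22], [0.06, 2.58], [-1.02, 4.17], [0.09, 2.62], [-3.14, 3.14]. Speed limits (rad/s): [2.57, 2.57, 3.14, 3.14, 3.14, 3.14].

### API

Orientations are given as a rotation vector (axis times angle).
In Python, from station import monitor, imaging, ticket gives the robot as it stands.
- The arm moves only by the tool step_arm, never from a script. Its argument "targets" is one flat list of numbers, 4 for each row, row after row: the shift along the tool's x, y, z in m, then the turn about the tool's z in rad. In form: [tx, ty, tz, roll, tx, ty, tz, roll, ...]. A call has 1 to 12 rows; each row is the pose to reach, as a shift and turn from the pose measured when the call began, along the tool's axes at that moment; what a row does not reach only later rows make up. A row lasts 1/12 s, in which the tool goes at most 41.7 mm and 7.16 degrees, less where a joint would pass 70% of its speed; a pose out of reach is approached as far as the arm can. A call with a gripper value outside its range is refused whole. "grip" is the finger opening in m, from 0 to 0.0854, set as the call begins (left out, the last holds). The fingers move at their own pace and stop on an object; "force" is the grip in N (left out, the last holds). Time passes only in rows, so rows that repeat a pose let the fingers close. It gives the time, the measured TCP pose, the force and the opening at its end, in the units of the state.
- monitor.get_obs(): the state, without advancing time (a new reading comes with each control period).
- imaging.get_image(name): name is "scene" or "side" or "wrist"; returns a dict with "color" (480x640x3 uint8, red, green, blue), "depth" (480x640 float32, m along the optical axis (not along the pixel's ray), 0 where there is no reading), "fov_y" (degrees; the focal length in pixels is half the picture's height over the tangent of half this angle, whatever the lens; pixels are square), "cx", "cy" (the principal point, pixels), "R" (3x3) and "t" (3): a world point X has camera coordinates R X + t. Camera axes: x right, y down, z forward; pixel columns grow to the right and rows downward; lengths in m; the calibration is good to about 2 mm. A picture is of the moment at which its call begins.
- ticket.finish_job(): hands the job in, once; it reports no verdict.
Trained networks look in a picture, given as the dict that the camera call returned (one of the last four; its "shot" number tells which), for a name from the list of things; names that differ only in an ending like _2 or _b are one class to them, and where a whole thing is asked for, a point or a joint stands for the part that bears it (a point fixed in the world has none). Each returns a list of dicts, best first, with "score" (0 to 1); they miss things now and then, are a little off and sometimes report something else, mostly with a low value. They report only what shows in the picture. A call takes as long as a camera call. They do not tell look-alikes from the thing itself.
- imaging.search_frame(name, picture): "uv" ([column, row] in pixels, amid what is visible of it).
- imaging.mark_of(name, picture): "uv" ([column, row] in pixels: a listed point, or the origin of a listed thing).
The state is a dict: "t": time; "q": joint angles; "dq": joint speeds; "effort": joint torques, N m; "tool_pos": TCP position; "tool_rot": TCP orientation; "contact_force": force on the tool from outside, world axes, zero at the start; "wrist_torque": the same for the moment, N m; "opening": finger opening in m.
Only numpy, scipy, OpenCV 4.12 (cv2) and the standard library are available. Lean on these libraries where they do the work, as an engineer would, in place of code of your own. Each camera call takes 0.05 s, during which the arm holds its last target.

## Working session

There is one attempt and no reset: what is moved stays moved. The work goes in short steps, Python scripts to look and compute and a tool call to move; the robot and the scene stay as the last step left them, time stands still between calls to the robot, and variables do not carry over. Pictures are saved under pics/ and viewed, and the job is handed in when it is done.

Besides the shell and the picture viewer there is one more tool, called after ">>>" as a command line: name --argument value ..., lists and objects as JSON in quotes. step_arm: Moves the arm, as the interface text tells. Its arguments: {"type":"object","properties":{"targets":{"type":"array","items":{"type":"number"}},"grip":{"type":"number"},"force":{"type":"number"}},"required":["targets"]}

```bash
ls; mkdir -p pics
cat > h.py <<'E'
import numpy as np, cv2
from station import monitor, imaging, ticket
def K(p):
    f=240/np.tan(np.radians(p["fov_y"])/2); return f,p["cx"],p["cy"]
def ray(p,uv):
    f,cx,cy=K(p); d=np.array([(uv[0]-cx)/f,(uv[1]-cy)/f,1.]); R=np.array(p["R"]);t=np.array(p["t"])
    return -R.T@t, R.T@d
def onz(p,uv,z):
    o,d=ray(p,uv); return o+d*(z-o[2])/d[2]
def dep(p,uv):
    o,d=ray(p,uv); u,v=int(round(uv[0])),int(round(uv[1])); return o+d*p["depth"][v,u]
def proj(p,X):
    f,cx,cy=K(p); c=np.array(p["R"])@np.array(X)+np.array(p["t"]); return c[:2]/c[2]*f+[cx,cy]
def save(p,n,crop=None,s=1):
    im=cv2.cvtColor(p["color"],cv2.COLOR_RGB2BGR)
    if crop: im=im[crop[1]:crop[3],crop[0]:crop[2]]
    if s!=1: im=cv2.resize(im,None,fx=s,fy=s,interpolation=cv2.INTER_CUBIC)
    cv2.imwrite("pics/"+n+".png",im)
E
python3 - <<'E'
from h import *
np.set_printoptions(precision=4,suppress=True)
print(monitor.get_obs())
for n in("scene","side","wrist"):
    p=imaging.get_image(n); save(p,n+"0")
    o,_=ray(p,(0,0)); print(n,p["fov_y"],o, p["shot"])
    for k in["fixture","front_rail","bar_middle","fence","guard_grip","hole_edge","clip","clip_knob","clip_pivot","tile","jade","weight"]:
        r=imaging.mark_of(k,p); print(k,[(np.round(q["uv"]),round(q["score"],2),dep(p,np.clip(q["uv"],0,[639,479]))) for q in r][:4])
E
```

```text
pics
{'t': 0.0, 'q': array([-0.119 ,  0.0534,  1.6143,  0.    ,  1.476 , -0.119 ]), 'dq': array([-0.0007, -0.0024, -0.0014,  0.0009, -0.0018,  0.0019]), 'effort': array([  0.0003, -39.367 , -37.0176,  -0.0002,   0.0069,  -0.    ]), 'tool_pos': array([0.6244, 0.0001, 0.23  ]), 'tool_rot': array([-3.1413,  0.    ,  0.0033]), 'contact_force': array([-0.0215,  0.8813,  0.7903]), 'wrist_torque': array([ 0.0351, -0.0119,  0.0115]), 'opening': 0.0853996766872596}
scene 53.54509924727754 [ 1.2744 -0.5504  1.0212] 1
fixture [(array([245., 296.]), 0.74, array([ 0.552 , -0.2579,  0.0239]))]
front_rail [(array([215., 281.]), 0.87, array([ 0.4588, -0.2956,  0.0262]))]
bar_middle [(array([239., 315.]), 0.9, array([ 0.5921, -0.3019,  0.0231]))]
fence [(array([243., 318.]), 0.6, array([ 0.6139, -0.3029,  0.0349]))]
guard_grip [(array([385., 217.]), 0.92, array([0.5731, 0.2239, 0.0279])), (array([464., 207.]), 0.91, array([0.7014, 0.4303, 0.0343])), (array([358., 168.]), 0.85, array([0.3601, 0.3039, 0.0407]))]
hole_edge [(array([397., 238.]), 0.93, array([0.6455, 0.2053, 0.0059])), (array([442., 197.]), 0.9, array([0.6062, 0.4487, 0.0009])), (array([371., 164.]), 0.86, array([0.3401, 0.3814, 0.007 ]))]Traceback (most recent call last):
  File "<stdin>", line 8, in <module>
ValueError: it knows: bar_middle, brush, clip_knob, clip_pivot, fence, fixture, front_rail, guard_grip, hole_edge, jade, lacquer_jar, palette, shell_bowl, straightedge, tile, weight
```

Run:
```python
from h import *
np.set_printoptions(precision=4,suppress=True)
for n in("scene","side","wrist"):
    p=imaging.get_image(n); save(p,n+"1")
    o,_=ray(p,(0,0)); print(n,p["fov_y"],o, p["shot"])
    for k in["fixture","front_rail","bar_middle","fence","guard_grip","hole_edge","clip_knob","clip_pivot","tile","jade","weight"]:
        r=imaging.mark_of(k,p); print(k,[(np.round(q["uv"]),round(q["score"],2),dep(p,np.clip(q["uv"],0,[639,479]))) for q in r][:4])
```

```text
scene 53.54509924727754 [ 1.2744 -0.5504  1.0212] 2
fixture [(array([247., 292.]), 0.87, array([ 0.5428, -0.2477,  0.0206])), (array([240., 315.]), 0.31, array([ 0.5948, -0.3023,  0.0237]))]
front_rail [(array([218., 282.]), 0.93, array([ 0.4648, -0.2888,  0.0244]))]
bar_middle [(array([239., 314.]), 0.8, array([ 0.5881, -0.3011,  0.0236]))]
fence [(array([243., 314.]), 0.56, array([ 0.5978, -0.2931,  0.0257]))]
guard_grip [(array([386., 214.]), 0.74, array([0.5757, 0.2231, 0.0397])), (array([362., 166.]), 0.57, array([0.3588, 0.3237, 0.0393]))]
hole_edge [(array([399., 236.]), 0.89, array([0.6416, 0.2164, 0.0052])), (array([444., 201.]), 0.73, array([0.6248, 0.4314, 0.0049])), (array([371., 162.]), 0.65, array([0.3284, 0.3937, 0.0043]))]
clip_knob [(array([219., 258.]), 0.46, array([ 0.4211, -0.254 ,  0.0546])), (array([388., 216.]), 0.46, array([0.585 , 0.2217, 0.0416])), (array([412., 273.]), 0.18, array([0.7661, 0.1427, 0.0062]))]
clip_pivot [(array([210., 276.]), 0.88, array([ 0.4326, -0.2941,  0.0222])), (array([378., 313.]), 0.3, array([ 0.8003, -0.0167,  0.    ]))]
tile [(arr
[... 1341 characters left out ...]
93, 0.0118, 0.0078])), (array([284., 277.]), 0.55, array([0.6203, 0.0057, 0.0056]))]
weight [(array([235., 458.]), 0.62, array([0.498 , 0.503 , 0.0228]))]
wrist 60.279489133886194 [0.6255 0.0674 0.3732] 4
fixture [(array([232., 428.]), 0.66, array([ 0.533 , -0.2309,  0.0178]))]
front_rail [(array([112., 197.]), 0.15, array([0.4424, 0.0063, 0.0163]))]
bar_middle []
fence []
guard_grip [(array([113., 197.]), 0.42, array([0.4426, 0.0064, 0.0163]))]
hole_edge []
clip_knob []
clip_pivot []
tile [(array([232., 435.]), 0.64, array([0.6081, 0.0102, 0.3069]))]
jade [(array([112., 196.]), 0.71, array([0.442 , 0.0069, 0.0151])), (array([230., 428.]), 0.33, array([ 0.5304, -0.2342,  0.0152]))]
weight []
```

View pics/scene0.png

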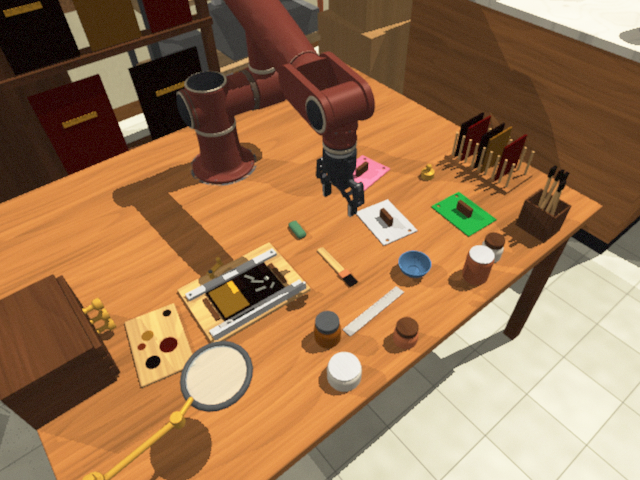

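```bash
sleep 1
```

```text
(no output)
```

Three guard-like plates are in view: pink at (365,170), silver-white at (386,220) and green at (465,212). The silver-grey one fits "aluminium", so I'll confirm it in an enlarged crop.

Run:
```python
from h import *
p=imaging.get_image("scene"); 
a=cv2.cvtColor(p["color"],cv2.COLOR_RGB2BGR)
A=cv2.resize(a[150:250,340:500],(800,500),interpolation=cv2.INTER_CUBIC)
cv2.imwrite("pics/cropA.png",A)
B=cv2.resize(a[235:345,170:320],(800,587),interpolation=cv2.INTER_CUBIC)
cv2.imwrite("pics/cropB.png",B)
p=imaging.get_image("side"); save(p,"cropC",(270,170,430,270),5)
```

```text
(no output)
```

View pics/cropA.png

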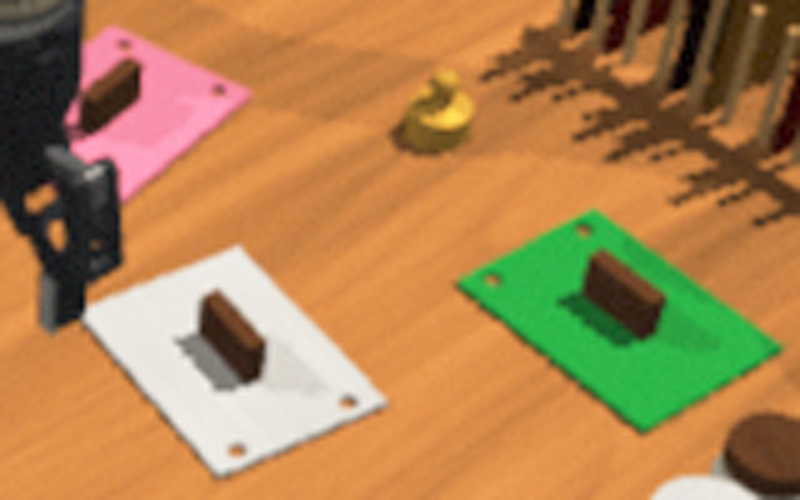

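View pics/cropB.png

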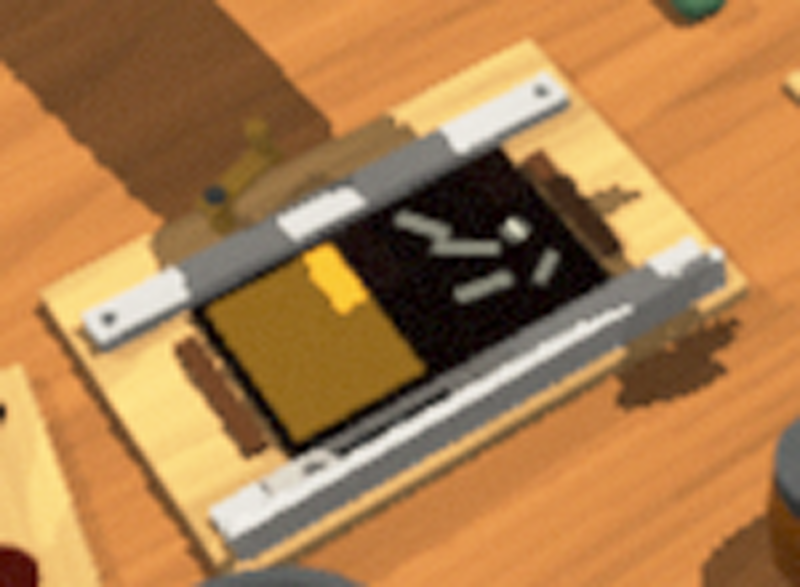

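View pics/cropC.png

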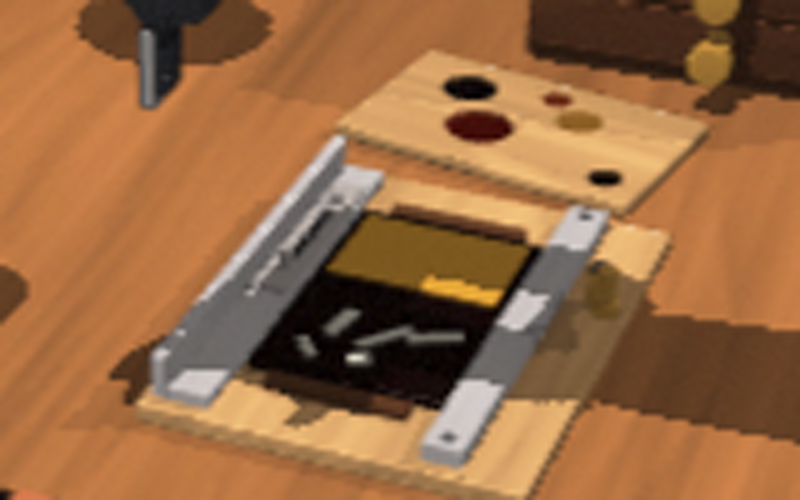

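The silver-grey plate with the brushed sheen, crop centre (235,360) and picture (386,220), is the aluminium guard; the others are painted pink and green. The fixture has its gold half at the -y end, and the clip knob lies on the +y side of the pivot, so it is clear. Next I'll fit the fixture pose and work out a wrist-camera look.

```bash
ls pics
python3 - <<'E'
from h import *
np.set_printoptions(precision=4,suppress=True)
p=imaging.get_image("wrist"); save(p,"w0")
print(np.array(p["R"]),onz(p,(320,240),0.02),onz(p,(320,470),0.02),onz(p,(320,10),0.02))
E
```

```text
cropA.png
cropB.png
cropC.png
scene0.png
scene1.png
side1.png
wrist1.png
[[ 1.      0.0001  0.0008]
 [-0.0001 -0.9647  0.2635]
 [ 0.0008 -0.2635 -0.9647]] [ 0.6232 -0.0317  0.02  ] [ 0.6228 -0.2817  0.02  ] [0.6235 0.1523 0.02  ]
```

View pics/w0.png

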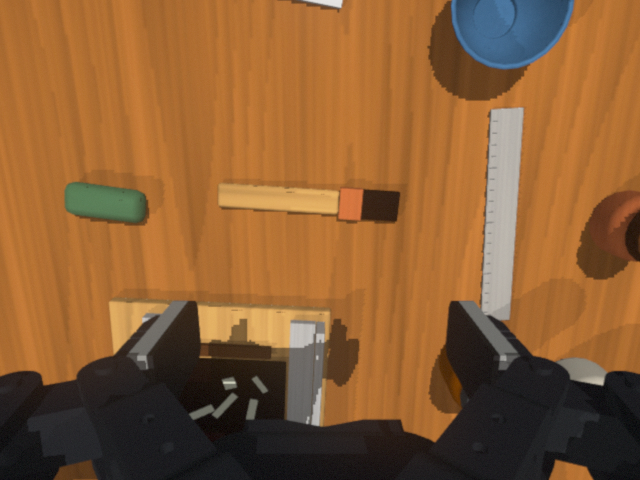

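>>> step_arm --targets '[-0.01, 0.03, 0, 0, -0.02, 0.07, 0, 0, -0.035, 0.11, 0, 0, -0.045, 0.15, 0, 0, -0.055, 0.19, 0, 0, -0.065, 0.23, 0, 0, -0.075, 0.265, 0, 0, -0.08, 0.29, 0, 0, -0.085, 0.3, 0, 0, -0.085, 0.3, 0, 0, -0.085, 0.3, 0, 0]'

```text
t: 3.22
tool_pos: [0.54, -0.2996, 0.2312]
tool_rot: [-3.141, 0.001, -0.0]
contact_force: [0.5, 0.4, -0.5]
opening: 0.0856
```

Run:
```python
from h import *
np.set_printoptions(precision=4,suppress=True)
s=monitor.get_obs(); print(s["t"],s["tool_pos"],s["tool_rot"],s["contact_force"])
p=imaging.get_image("wrist"); save(p,"w1"); import pickle; pickle.dump(p,open("w1.pkl","wb"))
Z=dict(fixture=.012,front_rail=.022,bar_middle=.022,fence=.037,clip_knob=.055,clip_pivot=.036,tile=.018)
for k in["fixture","front_rail","bar_middle","fence","clip_knob","clip_pivot","tile"]:
    r=imaging.mark_of(k,p); print(k,[(np.round(q["uv"],1),round(q["score"],2),onz(p,q["uv"],Z[k]),dep(p,np.clip(q["uv"],0,[639,479]))) for q in r][:3])
```

```text
3.2167 [ 0.54   -0.2996  0.2312] [-3.1407  0.001  -0.0001] [ 0.5294  0.4035 -0.4603]
fixture []
front_rail [(array([308.1, 139.3]), 0.68, array([ 0.5286, -0.244 ,  0.022 ]), array([ 0.5284, -0.2442,  0.017 ])), (array([224.5, 198.2]), 0.57, array([ 0.4563, -0.2932,  0.022 ]), array([ 0.456 , -0.2935,  0.0204]))]
bar_middle [(array([389.8, 205.4]), 0.76, array([ 0.5985, -0.2995,  0.022 ]), array([ 0.5984, -0.2994,  0.0227]))]
fence [(array([404.5, 210.3]), 0.65, array([ 0.6083, -0.3008,  0.037 ]), array([ 0.6098, -0.3023,  0.0296]))]
clip_knob [(array([170.8, 158.2]), 0.57, array([ 0.4255, -0.2568,  0.055 ]), array([ 0.4245, -0.257 ,  0.0521]))]
clip_pivot [(array([189.7, 194.7]), 0.65, array([ 0.4313, -0.2878,  0.036 ]), array([ 0.4306, -0.2882,  0.0339])), (array([307.6, 384. ]), 0.6, array([ 0.5264, -0.4665,  0.036 ]), array([ 0.5253, -0.4852,  0.009 ]))]
tile [(array([311.9, 137.6]), 0.6, array([ 0.5316, -0.2428,  0.018 ]), array([ 0.5316, -0.2428,  0.0178]))]
```

View pics/w1.png

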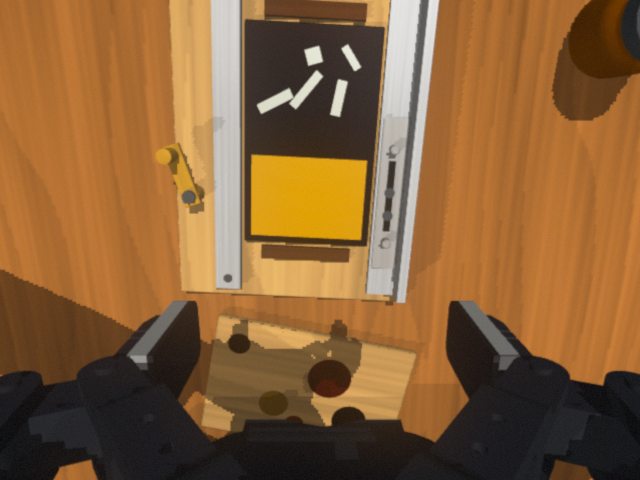

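Run:
```python
from h import *
import pickle; p=pickle.load(open("w1.pkl","rb"))
save(p,"c1",(340,100,440,310),2.8); save(p,"c2",(340,110,430,260),4)
save(p,"c3",(150,130,250,300),3.5)
```

```text
(no output)
```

View pics/c2.png

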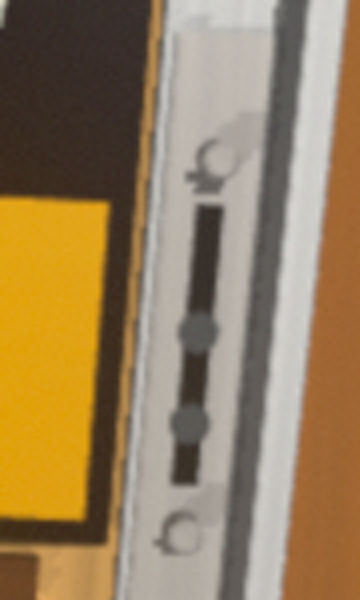

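View pics/c1.png

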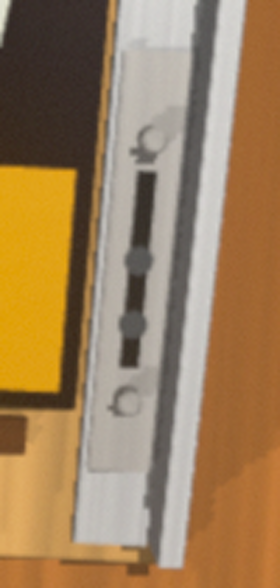

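View pics/c3.png

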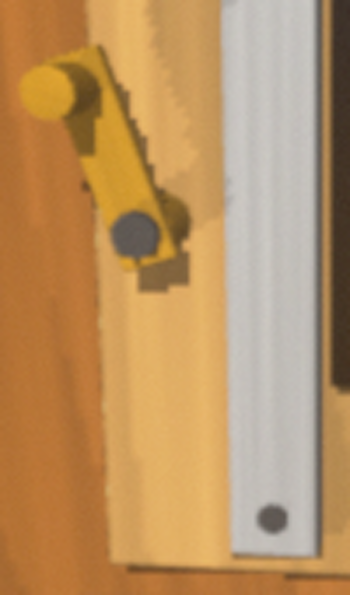

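Run:
```python
from h import *
from scipy.optimize import least_squares
np.set_printoptions(precision=4,suppress=True)
import pickle; p=pickle.load(open("w1.pkl","rb"))
# uv, z, fixture (x or None,y or None)
F=[((216.3,288.6),.022,(-.080,-.135)),((240.9,288.6),.022,(-.058,-.135)),((213.4,130),.022,(-.080,None)),
((182,290.6),.012,(-.106,-.145)),((397.1,302.5),.037,(.0827,-.135)),((188.3,197.1),.036,(-.098,-.05)),
((394.5,149.3),.031,(.070,None)),((386,243.3),.031,(.070,None))]
P=[(onz(p,a,z),f) for a,z,f in F]
def loc(v,X): c,s=np.cos(v[2]),np.sin(v[2]); d=X[:2]-v[:2]; return np.array([c*d[0]+s*d[1],-s*d[0]+c*d[1]])
def res(v): return [loc(v,X)[i]-f[i] for X,f in P for i in(0,1) if f[i] is not None]
v=least_squares(res,[.53,-.25,0]).x; print(v,np.array(res(v))*1e3)
s1,s2=[onz(p,u,.031) for u in((394.5,149.3),(386,243.3))]; print(s1,s2,np.hypot(*(s1-s2)[:2]),loc(v,s1),loc(v,s2),"setting",loc(v,(s1+s2)/2)[1]+.05)
k=onz(p,(163.4,156.3),.055); print("knob",k,loc(v,k),"piv",onz(p,(188.3,197.1),.036))
d=loc(v,k)-[-.098,-.05]; print(np.hypot(*d),"clip ang",np.arctan2(d[0],d[1]))
```

```text
[ 0.5297 -0.245  -0.0586] [ 1.7486 -1.2387  2.1167  0.0551  0.6947 -6.8993  0.629   1.6247  1.179
  1.0249 -0.6243 -0.6068  0.2966]
[ 0.5989 -0.2516  0.031 ] [ 0.5951 -0.331   0.031 ] 0.07940773264554182 [ 0.0694 -0.0026] [ 0.0703 -0.082 ] setting 0.00768091841661242
knob [ 0.42   -0.2554  0.055 ] [-0.1089 -0.0168] piv [ 0.43   -0.2898  0.036 ]
0.03492064445546045 clip ang -0.3177651676388851
```

>>> step_arm --targets '[0.0, -0.02, 0, 0.08, 0.0, -0.06, 0, 0.2, 0.005, -0.1, 0, 0.32, 0.01, -0.14, 0, 0.44, 0.01, -0.18, 0, 0.56, 0.015, -0.22, 0, 0.68, 0.02, -0.26, 0, 0.8, 0.02, -0.3, 0, 0.92, 0.02, -0.34, 0, 1.04, 0.025, -0.38, 0, 1.16, 0.03, -0.42, 0, 1.28, 0.03, -0.46, 0, 1.4]'

```text
t: 4.62
tool_pos: [0.5695, 0.1497, 0.2317]
tool_rot: [-2.435, 1.984, -0.001]
contact_force: [0.7, -0.4, 0.2]
opening: 0.0859
```

Run:
```python
from h import *
np.set_printoptions(precision=4,suppress=True)
s=monitor.get_obs(); print(s["t"],s["tool_pos"],s["tool_rot"],s["dq"])
p=imaging.get_image("wrist"); save(p,"w2"); import pickle; pickle.dump(p,open("w2.pkl","wb"))
Z=dict(guard_grip=.02,hole_edge=.004)
for k in Z:
    r=imaging.mark_of(k,p); print(k,[(np.round(q["uv"],1),round(q["score"],2),onz(p,q["uv"],Z[k]),dep(p,np.clip(q["uv"],0,[639,479]))) for q in r][:3])
s=monitor.get_obs(); print(s["t"],s["tool_pos"],s["tool_rot"])
```

```text
4.6167 [0.5695 0.1497 0.2317] [-2.4353  1.9836 -0.0012] [ 0.7977  0.2787 -0.2707 -0.0016 -0.007   2.1747]
guard_grip [(array([231.4, 184.5]), 0.65, array([0.571 , 0.2306, 0.02  ]), array([0.5739, 0.2276, 0.036 ]))]
hole_edge [(array([ 42. , 367.3]), 0.75, array([0.3453, 0.3946, 0.004 ]), array([0.3447, 0.3952, 0.0031])), (array([259. , 110.4]), 0.65, array([0.6358, 0.2198, 0.004 ]), array([0.6358, 0.2199, 0.0031]))]
4.7667 [0.5691 0.1503 0.2314] [-2.446   1.9713  0.    ]
```

View pics/w2.png

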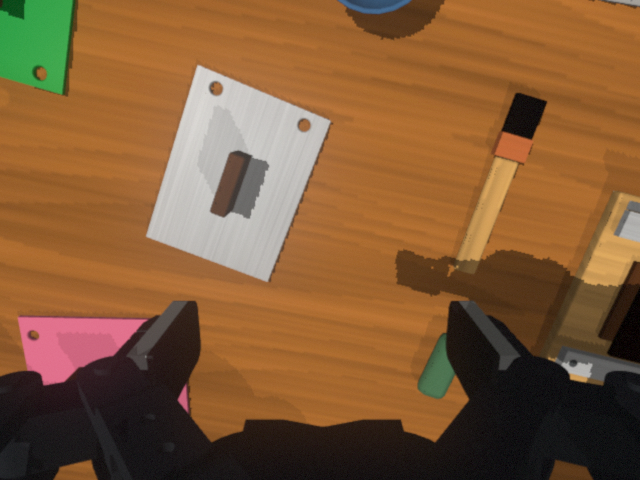

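Run:
```python
from h import *
np.set_printoptions(precision=4,suppress=True)
p=imaging.get_image("wrist"); save(p,"w3");save(p,"w3c",(120,50,360,290),2.5); import pickle; pickle.dump(p,open("w3.pkl","wb"))
s=monitor.get_obs(); print(s["t"],s["tool_pos"],s["tool_rot"])
```

```text
4.8167 [0.5692 0.1487 0.2313] [ 2.4443 -1.973   0.0004]
```

View pics/w3c.png

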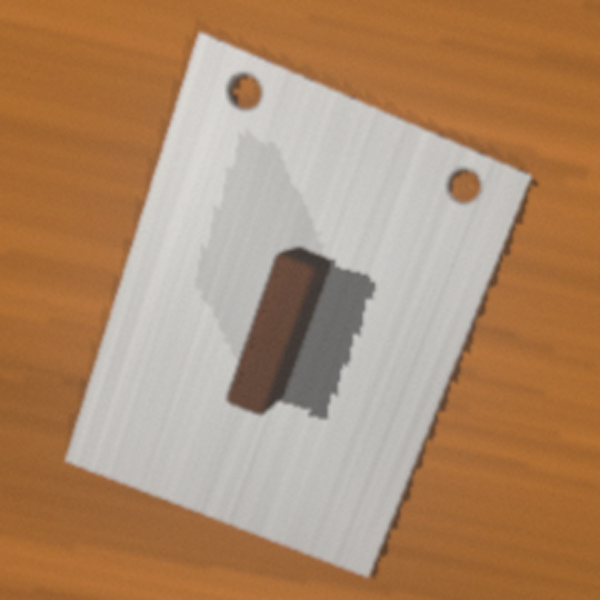

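Run:
```python
from h import *
np.set_printoptions(precision=4,suppress=True)
import pickle; p=pickle.load(open("w3.pkl","rb"))
g=lambda u,z: onz(p,np.array(u)/2.5+[120,50],z)
c=[g(u,.004) for u in((200,32),(532,177),(372,577),(66,461))]
h=[g(u,.002) for u in((246,91),(465,185))]
b=g((271,333),.036)
print(np.array(c),sum(c)/4); print("sides",[np.hypot(*(c[i]-c[(i+1)%4])[:2]) for i in range(4)])
hm=(h[0]+h[1])/2; print(h,hm,np.hypot(*(h[0]-h[1])[:2]),b)
ctr=sum(c)/4
d=(c[0]+c[1]-c[2]-c[3]); print("yaw",np.arctan2(d[1],d[0]),[np.arctan2(*(a[1::-1])) for a in (hm-ctr,)], np.arctan2(*(-(h[1]-h[0]))[:2][::1])) 
from scipy.spatial.transform import Rotation as R
M=R.from_rotvec(monitor.get_obs()["tool_rot"]).as_matrix(); print(M, monitor.get_obs()["tool_pos"])
yaw=np.arctan2(d[1],d[0])
tp=monitor.get_obs()["tool_pos"]
print("tool yaw",np.arctan2(M[1,0],M[0,0]),"shift", M.T@(np.array([b[0],b[1],.011])-tp), M.T@(np.array([ctr[0],ctr[1],.011])-tp))
```

```text
[[0.6613 0.2754 0.004 ]
 [0.6395 0.1575 0.004 ]
 [0.4832 0.185  0.004 ]
 [0.5042 0.3038 0.004 ]] [0.5721 0.2304 0.004 ]
sides [np.float64(0.11989988275493006), np.float64(0.15866015604077818), np.float64(0.12059594545838784), np.float64(0.15960348505248304)]
[array([0.6463, 0.2583, 0.002 ]), array([0.632 , 0.1796, 0.002 ])] [0.6391 0.2189 0.002 ] 0.07997600087702451 [0.5731 0.2307 0.036 ]
yaw -0.17632684827802045 [np.float64(-0.16990262295968064)] 0.17980863971417904
[[ 0.211  -0.9775 -0.    ]
 [-0.9775 -0.211  -0.0004]
 [ 0.0004  0.0001 -1.    ]] [0.5692 0.1487 0.2313]
tool yaw -1.3582428951455972 shift [-0.0795 -0.0211  0.2203] [-0.0794 -0.02    0.2203]
```

>>> step_arm --targets '[-0.015, -0.004, 0.01, 0.08, -0.03, -0.008, 0.03, 0.16, -0.05, -0.012, 0.05, 0.24, -0.065, -0.016, 0.07, 0.32, -0.0795, -0.0205, 0.09, 0.389, -0.0795, -0.0205, 0.11, 0.389, -0.0795, -0.0205, 0.13, 0.389, -0.0795, -0.0205, 0.145, 0.389, -0.0795, -0.0205, 0.155, 0.389, -0.0795, -0.0205, 0.16, 0.389, -0.0795, -0.0205, 0.16, 0.389]' --grip 0.05 --force 40

```text
t: 5.73
tool_pos: [0.572, 0.2296, 0.0701]
tool_rot: [2.014, -2.408, -0.001]
contact_force: [-0.2, 0.6, -0.7]
opening: 0.0498
```

```bash
cat >> h.py <<'E'
from scipy.spatial.transform import Rotation as Rr
def st():
    s=monitor.get_obs(); M=Rr.from_rotvec(s["tool_rot"]).as_matrix(); return s["tool_pos"],M,np.arctan2(M[1,0],M[0,0]),s
def to(X,yaw=None):
    tp,M,y,s=st(); print("t",s["t"],"pos",np.round(tp,4),"yaw",round(y,4),"F",np.round(s["contact_force"],1),"open",round(s["opening"],4))
    r=None if yaw is None else (-(yaw-y)+np.pi)%(2*np.pi)-np.pi
    print("shift",np.round(M.T@(np.array(X)-tp),4),"roll",r)
E
python3 - <<'E'
from h import *
to([0.5728,0.2305,0.008],-1.747)
p=imaging.get_image("wrist"); save(p,"w4")
E
```

```text
t 5.7333 pos [0.572  0.2296 0.0701] yaw -1.7482 F [-0.2  0.6 -0.7] open 0.0498
shift [-0.0011 -0.0007  0.0621] roll -0.0012367841452132211
```

View pics/w4.png

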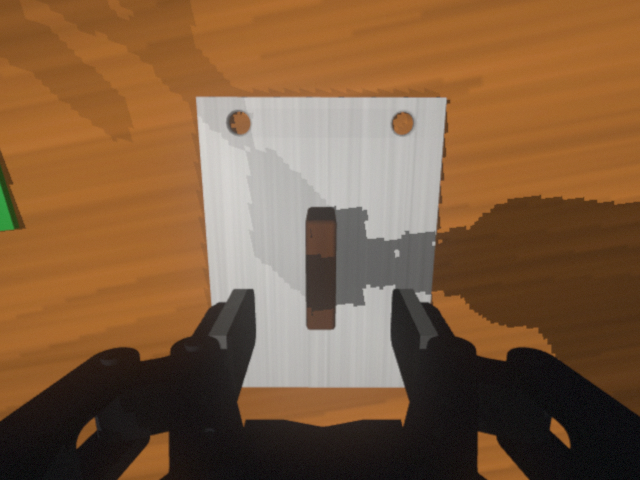

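The picture shows the plate square to the gripper, the block at (320,268) between the fingers, and both holes at (239,122) and (402,122). I'll go down and close.

>>> step_arm --targets '[-0.001, -0.0007, 0.025, 0, -0.001, -0.0007, 0.045, 0, -0.001, -0.0007, 0.055, 0, -0.001, -0.0007, 0.061, 0, -0.001, -0.0007, 0.062, 0, -0.001, -0.0007, 0.062, 0]'

```text
t: 6.28
tool_pos: [0.5742, 0.2309, 0.0102]
tool_rot: [-2.016, 2.409, -0.001]
contact_force: [0.3, -0.1, 0.5]
opening: 0.0502
```

>>> step_arm --targets '[0, 0, 0, 0, 0, 0, 0, 0, 0, 0, 0, 0, 0, 0, 0, 0, 0, 0, 0, 0, 0, 0, 0, 0]' --grip 0.004 --force 60

```text
t: 6.78
tool_pos: [0.5753, 0.2312, 0.0117]
tool_rot: [-2.015, 2.407, -0.003]
contact_force: [-1.3, -0.8, 5.8]
opening: 0.0126
```

>>> step_arm --targets '[0, 0, -0.015, 0, 0, 0, -0.045, 0, 0, 0, -0.08, 0, 0, 0, -0.11, 0, 0, 0, -0.13, 0, 0, 0, -0.14, 0, 0, 0, -0.14, 0]'

```text
t: 7.37
tool_pos: [0.576, 0.2315, 0.1541]
tool_rot: [-2.012, 2.404, -0.006]
contact_force: [-0.4, 0.1, -3.0]
opening: 0.0127
```

Run:
```python
from h import *
to([0.5728,0.2305,0.008],-1.747)
p=imaging.get_image("wrist"); save(p,"w5")
```

```text
t 7.3667 pos [0.576  0.2315 0.1541] yaw -1.7479 F [-0.4  0.1 -3. ] open 0.0127
shift [0.002  0.0039 0.146 ] roll -0.000882120859236224
```

View pics/w5.png

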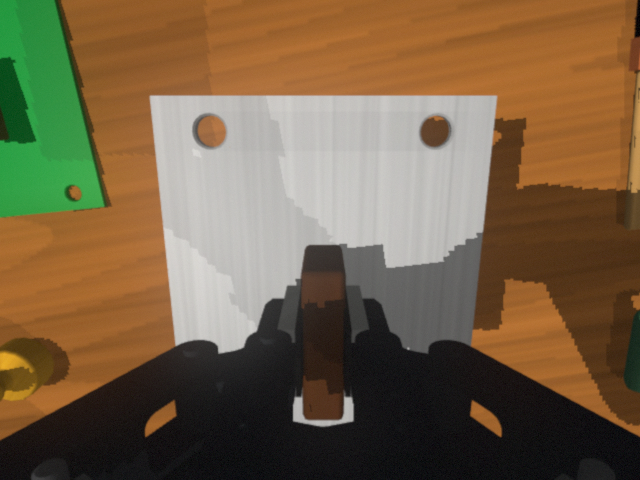

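```bash
cat >> h.py <<'E'
def plate(p,lo,hi,cols,rows):
    # fit plane to depth in region (camera) -> world
    f,cx,cy=K(p); R=np.array(p["R"]);t=np.array(p["t"])
    us,vs=np.meshgrid(np.arange(*cols,2),np.arange(*rows,2)); us=us.ravel();vs=vs.ravel()
    d=p["depth"][vs,us]; X=np.stack([(us-cx)/f*d,(vs-cy)/f*d,d],1)[d>0]; W=(X-t)@R
    W=W[(W[:,2]>lo)&(W[:,2]<hi)]
    for _ in range(4):
        A=np.c_[W[:,:2],np.ones(len(W))]; c=np.linalg.lstsq(A,W[:,2],rcond=None)[0]; r=W[:,2]-A@c; W=W[abs(r)<max(.001,2*r.std())]
    return c,len(W),r.std()
E
python3 - <<'E'
from h import *
np.set_printoptions(precision=4,suppress=True)
p=imaging.get_image("wrist"); save(p,"w6"); save(p,"w6c",(140,80,510,180),2.1)
import pickle; pickle.dump(p,open("w6.pkl","wb"))
tp,M,y,s=st(); c,n,e=plate(p,.12,.2,(180,470),(105,250)); print(c,n,e)
print("z at tcp",c@[tp[0],tp[1],1],tp, "tilt along tool y,x", c[:2]@M[:2,1],c[:2]@M[:2,0])
for u in((210,131),(435.5,131)):
    o,d=ray(p,u); # intersect plane
    k=(c@[o[0],o[1],1]-o[2])/(d[2]-c[:2]@d[:2]); X=o+k*d; print(X,M.T@(X-tp))
E
```

```text
[0.0007 0.001  0.1425] 9028 0.0005070326959605572
z at tcp 0.14314370020274436 [0.5739 0.2309 0.1499] tilt along tool y,x -0.0004813267906353534 -0.0010693768736926412
[0.6459 0.2597 0.1432] [-0.0411 -0.0658  0.0067]
[0.6318 0.1814 0.1431] [ 0.0385 -0.0658  0.0068]
```

View pics/w6c.png

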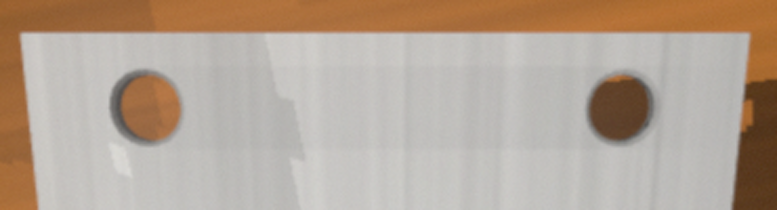

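Run:
```python
from h import *
from scipy.optimize import least_squares
np.set_printoptions(precision=4,suppress=True)
import pickle; p=pickle.load(open("w1.pkl","rb"))
F=[((216.3,288.6),.022,(-.080,-.135)),((240.9,288.6),.022,(-.058,-.135)),((213.4,130),.022,(-.080,None)),
((397.1,302.5),.037,(.0827,-.135)),((188.3,197.1),.036,(-.098,-.05)),
((394.5,149.3),.031,(.070,None)),((386,243.3),.031,(.070,None))]
P=[(onz(p,a,z),f) for a,z,f in F]
def loc(v,X): c,s=np.cos(v[2]),np.sin(v[2]); d=X[:2]-v[:2]; return np.array([c*d[0]+s*d[1],-s*d[0]+c*d[1]])
def res(v): return [loc(v,X)[i]-f[i] for X,f in P for i in(0,1) if f[i] is not None]
v=least_squares(res,[.53,-.25,0]).x; print(v,np.array(res(v))*1e3)
# left edge of front rail, multiple points by image gradient
im=cv2.cvtColor(p["color"],cv2.COLOR_RGB2GRAY).astype(float)
hsv=cv2.cvtColor(p["color"],cv2.COLOR_RGB2HSV)
L=[];Rt=[]
for r in list(range(10,120,6))+list(range(210,280,6)):
    m=hsv[r,195:260,1]<70; i=np.where(m)[0]+195
    L.append(onz(p,(i[0]-.5,r),.022));Rt.append(onz(p,(i[-1]+.5,r),.022))
for Q in(L,Rt):
    Q=np.array(Q); k=np.polyfit(Q[:,1],Q[:,0],1); print("yaw",-np.arctan(k[0]),np.std(Q[:,0]-np.polyval(k,Q[:,1])))
```

```text
[ 0.5298 -0.2447 -0.0467] [ 0.0605 -0.5869  0.4424  0.4414  0.668  -0.0461 -0.0981  0.3539  0.2436
 -0.7201 -0.7587]
yaw -0.050527929083061245 0.00022730175529654006
yaw -0.12158167785699285 0.0045326964431428975
```

Run:
```python
from h import *
to([0.5317,-0.2794,0.15],-1.619)
```

```text
t 7.4667 pos [0.5739 0.2309 0.1499] yaw -1.748 F [-0.3  0.7 -3.5] open 0.0132
shift [ 5.097e-01 -4.840e-02  1.000e-04] roll -0.1289749984170756
```

>>> step_arm --targets '[0.006, 0, 0, 0, 0.02, -0.002, 0, 0, 0.04, -0.004, 0, 0, 0.068, -0.006, 0, 0, 0.098, -0.009, 0, 0, 0.13, -0.012, 0, 0, 0.162, -0.015, 0, 0, 0.194, -0.018, 0, 0, 0.226, -0.021, 0, 0, 0.258, -0.024, 0, 0, 0.29, -0.027, 0, 0, 0.32, -0.03, 0, 0]'

```text
t: 8.47
tool_pos: [0.545, -0.0918, 0.1481]
tool_rot: [2.014, -2.409, -0.002]
contact_force: [0.3, -0.2, -3.6]
opening: 0.0125
```

Run:
```python
from h import *
to([0.5317,-0.2794,0.14],-1.619)
```

```text
t 8.4667 pos [ 0.545  -0.0918  0.1481] yaw -1.7489 F [ 0.3 -0.2 -3.6] open 0.0125
shift [ 0.1869 -0.0202  0.0081] roll -0.1299243490695119
```

>>> step_arm --targets '[0.035, -0.004, 0, -0.02, 0.07, -0.008, 0.002, -0.05, 0.1, -0.011, 0.004, -0.08, 0.13, -0.014, 0.006, -0.11, 0.155, -0.017, 0.008, -0.13, 0.175, -0.019, 0.008, -0.13, 0.184, -0.02, 0.008, -0.13, 0.187, -0.02, 0.008, -0.13, 0.187, -0.02, 0.008, -0.13, 0.187, -0.02, 0.008, -0.13]'

```text
t: 9.3
tool_pos: [0.5311, -0.2785, 0.1396]
tool_rot: [2.167, -2.273, -0.005]
contact_force: [-0.2, -0.2, -2.9]
opening: 0.0129
```

Run:
```python
from h import *
to([0.5317,-0.2794,0.06],-1.619)
p=imaging.get_image("wrist"); save(p,"w7")
p=imaging.get_image("side"); save(p,"s7",(270,170,430,290),5)
to([0.5317,-0.2794,0.06],-1.619)
```

```text
t 9.3 pos [ 0.5311 -0.2785  0.1396] yaw -1.6186 F [-0.2 -0.2 -2.9] open 0.0129
shift [ 0.0009 -0.0009  0.0796] roll 0.0004289960613919064
t 9.4 pos [ 0.5315 -0.2782  0.1399] yaw -1.6176 F [ 0.1  0.1 -3. ] open 0.0127
shift [ 0.0012 -0.0005  0.0799] roll 0.0013986202323126307
```

View pics/w7.png

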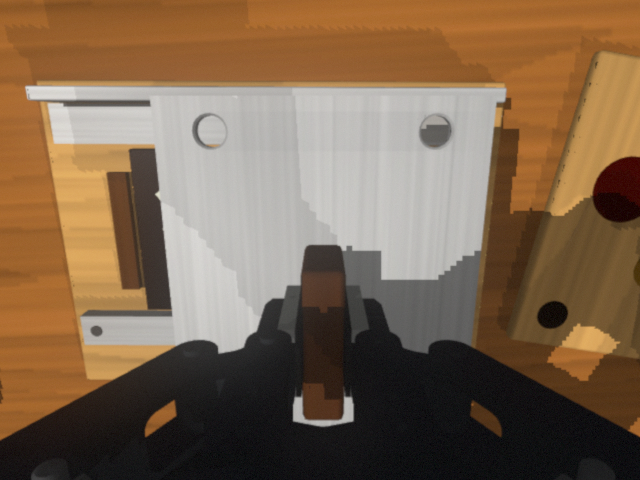

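View pics/s7.png

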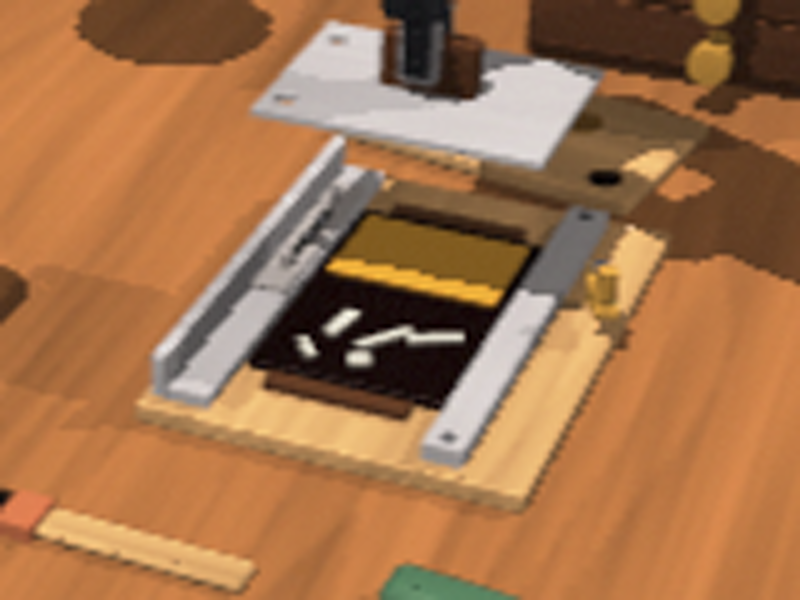

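>>> step_arm --targets '[0.001, 0.001, 0.02, 0, 0.001, 0.001, 0.045, 0, 0.001, 0.001, 0.065, 0, 0.001, 0.001, 0.078, 0, 0.001, 0.001, 0.085, 0, 0.001, 0.001, 0.088, 0, 0.001, 0.001, 0.088, 0]'

```text
t: 9.98
tool_pos: [0.5304, -0.2788, 0.0519]
tool_rot: [2.168, -2.271, -0.004]
contact_force: [-1.0, -0.2, -2.7]
opening: 0.0129
```

Run:
```python
from h import *
p=imaging.get_image("wrist"); save(p,"w8")
to([0.5317,-0.2794,0.042],-1.619)
```

```text
t 10.0333 pos [ 0.5309 -0.2793  0.0528] yaw -1.6172 F [ 0.3 -0.8 -2.7] open 0.013
shift [ 0.0001 -0.0009  0.0108] roll 0.0017850265388830167
```

View pics/w8.png

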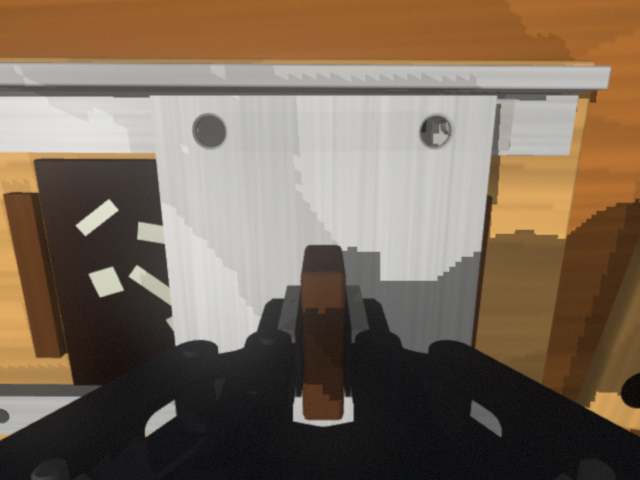

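>>> step_arm --targets '[0, 0.001, 0.004, 0, 0, 0.001, 0.007, 0, 0, 0.001, 0.009, 0, 0, 0.001, 0.011, 0, 0, 0.001, 0.012, 0, 0, 0.001, 0.013, 0, 0, 0.001, 0.013, 0]'

```text
t: 10.62
tool_pos: [0.5303, -0.2797, 0.0418]
tool_rot: [2.168, -2.271, -0.0]
contact_force: [-5.7, 2.8, 5.5]
opening: 0.0129
```

Run:
```python
from h import *
p=imaging.get_image("wrist"); save(p,"w9",(180,60,500,200),2.5)
to([0.5317,-0.2794,0.042],-1.619)
```

```text
t 10.6667 pos [ 0.5303 -0.2797  0.0418] yaw -1.6172 F [-6.1  2.   5.9] open 0.0126
shift [-0.0003 -0.0014 -0.0002] roll 0.0017982918673484782
```

View pics/w9.png

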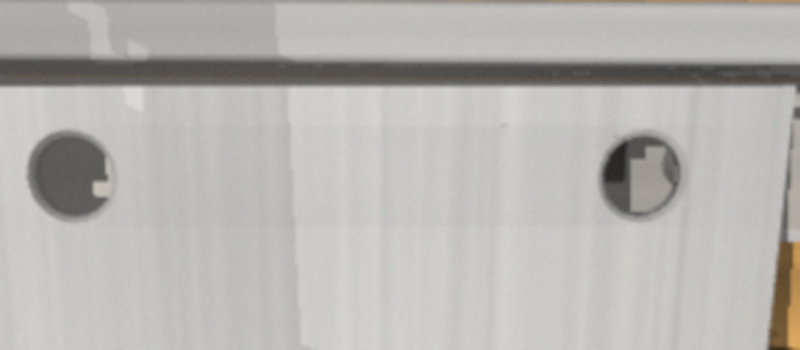

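>>> step_arm --targets '[0.001, 0, 0.0015, 0, 0.002, 0, 0.0015, 0, 0.003, 0, 0.0015, 0, 0.004, 0, 0.0015, 0, 0.005, 0, 0.0015, 0, 0.006, 0, 0.0015, 0, 0.006, 0, 0.0015, 0]'

```text
t: 11.25
tool_pos: [0.5313, -0.2858, 0.0415]
tool_rot: [-2.169, 2.272, -0.003]
contact_force: [0.8, 4.5, 5.7]
opening: 0.013
```

Run:
```python
from h import *
p=imaging.get_image("wrist"); save(p,"w10",(180,60,500,200),2.5)
to([0.5317,-0.2881,0.0335],-1.619)
```

```text
t 11.3 pos [ 0.5313 -0.2857  0.0414] yaw -1.6169 F [0.4 5.  5.2] open 0.0125
shift [ 0.0023 -0.0005  0.0079] roll 0.0020628919574248172
```

View pics/w10.png

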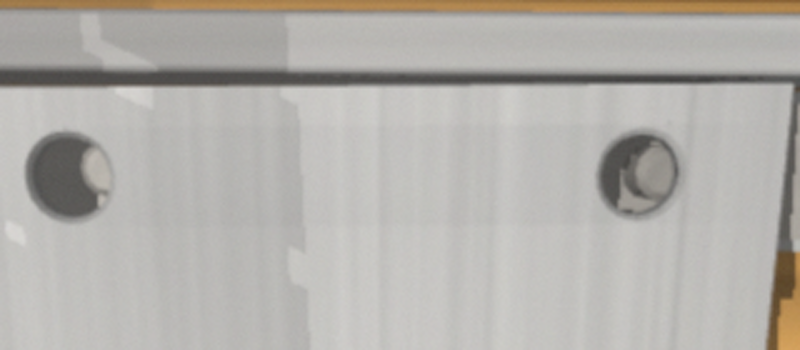

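>>> step_arm --targets '[0.0007, -0.0005, 0.0015, 0, 0.0014, -0.0005, 0.0015, 0, 0.002, -0.0005, 0.0015, 0, 0.0026, -0.0005, 0.0015, 0, 0.003, -0.0005, 0.0015, 0, 0.0034, -0.0005, 0.0015, 0, 0.0034, -0.0005, 0.0015, 0]'

```text
t: 11.88
tool_pos: [0.5316, -0.2886, 0.04]
tool_rot: [-2.17, 2.271, -0.002]
contact_force: [0.8, 0.5, -2.7]
opening: 0.0126
```

Run:
```python
from h import *
p=imaging.get_image("wrist"); save(p,"w11",(180,60,500,200),2.5)
to([0.5317,-0.2881,0.0335],-1.619)
```

```text
t 11.9333 pos [ 0.5313 -0.2891  0.0394] yaw -1.6166 F [-1.1 -0.6 -3.1] open 0.0127
shift [-0.0011 -0.0004  0.0059] roll 0.002414599419016561
```

View pics/w11.png

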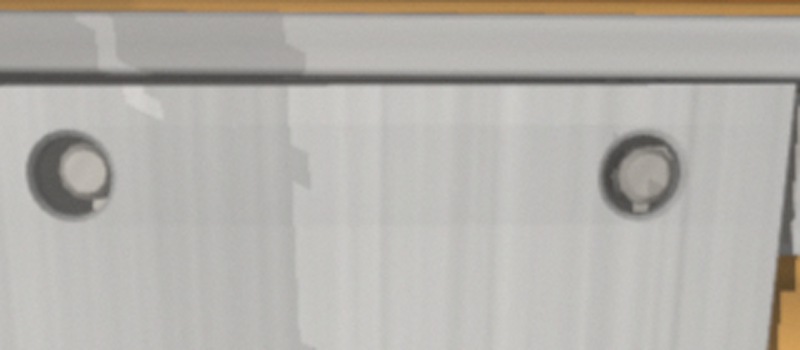

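>>> step_arm --targets '[0.0005, 0, 0.0015, 0, 0.0005, 0, 0.003, 0, 0.0005, 0, 0.0045, 0, 0.0005, 0, 0.006, 0, 0.0005, 0, 0.007, 0, 0.0005, 0, 0.008, 0, 0.0005, 0, 0.008, 0, 0.0005, 0, 0.008, 0]'

```text
t: 12.6
tool_pos: [0.5307, -0.2899, 0.0336]
tool_rot: [2.169, -2.27, -0.001]
contact_force: [-7.1, 4.6, 14.1]
opening: 0.0128
```

Run:
```python
from h import *
p=imaging.get_image("wrist"); save(p,"w12",(180,60,500,200),2.5)
to([0.5317,-0.2881,0.0335],-1.619)
tp,M,y,s=st(); c,n,e=plate(p,.01,.06,(200,450),(150,240)); print(c,n,e,"z at tcp",c@[tp[0],tp[1],1])
p=imaging.get_image("side"); save(p,"s12",(270,170,430,290),5)
```

```text
t 12.65 pos [ 0.5307 -0.2899  0.0336] yaw -1.6163 F [-6.9  5.  13.5] open 0.0129
shift [-0.0018 -0.0009  0.0001] roll 0.0027230951956553895
[0.00247789 0.00035411 0.0239406 ] 4989 0.0004830950473753178 z at tcp 0.02515302077899229
```

View pics/w12.png

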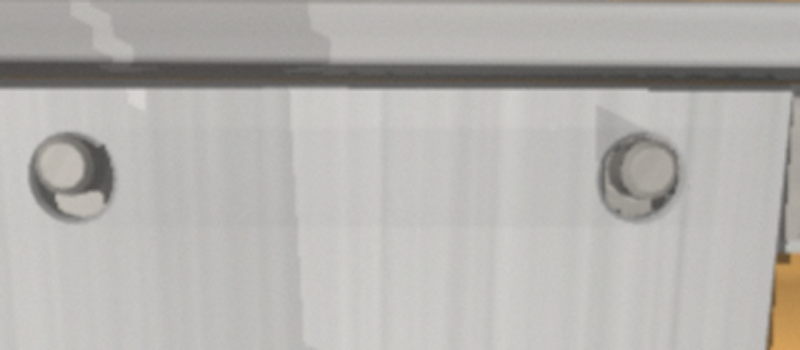

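View pics/s12.png

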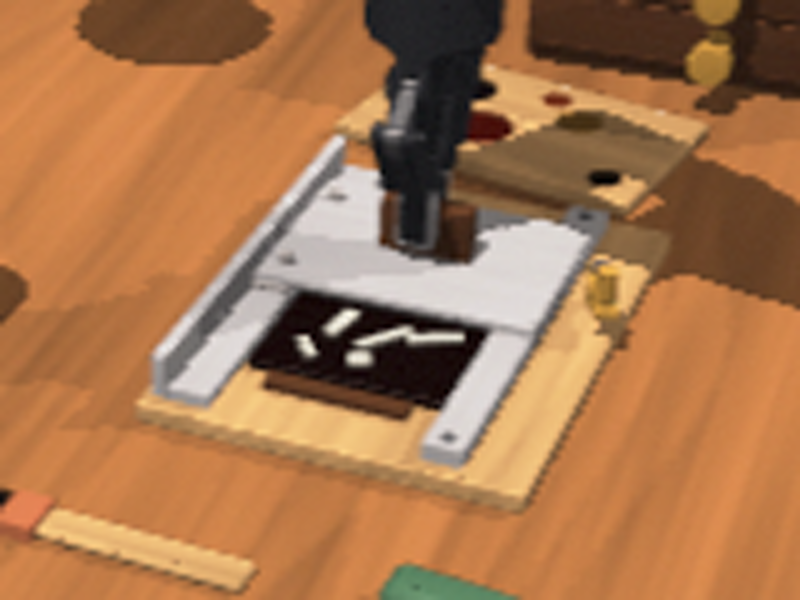

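>>> step_arm --targets '[0, 0, 0, 0, 0, 0, 0, 0, 0, 0, 0, 0]'

```text
t: 12.95
tool_pos: [0.5311, -0.2904, 0.034]
tool_rot: [2.169, -2.27, 0.001]
contact_force: [-0.2, -0.3, 2.4]
opening: 0.0128
```

>>> step_arm --targets '[0, 0, 0, 0, 0, 0, 0, 0, 0, 0, 0, 0, 0, 0, 0, 0, 0, 0, 0, 0]' --grip 0.045

```text
t: 13.37
tool_pos: [0.5311, -0.2904, 0.0339]
tool_rot: [2.169, -2.27, 0.001]
contact_force: [-0.1, 0.1, 0.8]
opening: 0.0449
```

>>> step_arm --targets '[0, 0, -0.01, 0, 0, 0, -0.03, 0, 0, 0, -0.06, 0, 0, 0, -0.095, 0, 0, 0, -0.125, 0, 0, 0, -0.14, 0, 0, 0, -0.145, 0, 0, 0, -0.145, 0]'

```text
t: 14.03
tool_pos: [0.5322, -0.2907, 0.1815]
tool_rot: [2.169, -2.27, 0.008]
contact_force: [-0.4, 0.4, 0.1]
opening: 0.045
```

Run:
```python
from h import *
np.set_printoptions(precision=4,suppress=True)
p=imaging.get_image("wrist"); save(p,"w13")
to([0.42,-0.2554,0.15],-1.619)
tp,M,y,s=st(); c,n,e=plate(p,.015,.03,(240,420),(100,330)); print(c,n,e,"z at .5317,-.288",c@[.532,-.289,1])
for k,z in(("clip_knob",.055),("clip_pivot",.036),("guard_grip",.042)):
    print(k,[(np.round(q["uv"],1),q["score"],onz(p,q["uv"],z)) for q in imaging.mark_of(k,p)][:2])
```

```text
t 14.0833 pos [ 0.5313 -0.29    0.1792] yaw -1.6163 F [-0.3 -0.4 -0.6] open 0.0451
shift [-0.0296  0.1127  0.0292] roll 0.0026940987317232157
[0.0005 0.0003 0.0251] 6980 0.0005740582375777522 z at .5317,-.288 0.025248750139811208
clip_knob [(array([283.4, 371.5]), 0.86, array([ 0.4253, -0.2565,  0.055 ]))]
clip_pivot [(array([325.8, 344.9]), 0.72, array([ 0.4348, -0.2884,  0.036 ]))]
guard_grip [(array([322.5, 233.4]), 0.97, array([ 0.5257, -0.2899,  0.042 ]))]
```

View pics/w13.png

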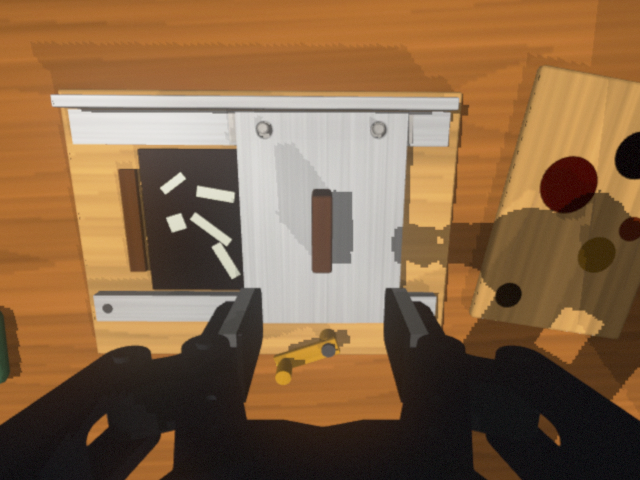

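Run:
```python
from h import *
np.set_printoptions(precision=4,suppress=True)
p=imaging.get_image("wrist"); save(p,"w14",(250,310,370,400),6)
import pickle; pickle.dump(p,open("w14.pkl","wb"))
for u,z in(((284,377),.055),((328,350),.036)): print(onz(p,u,z))
print(monitor.get_obs()["q"])
to([0.4205,-0.2555,0.085],-1.619)
```

```text
[ 0.4206 -0.2552  0.055 ]
[ 0.43   -0.2879  0.036 ]
[-0.6215  0.0453  1.7135 -0.0026  1.3865  0.9954]
t 14.2833 pos [ 0.5302 -0.2894  0.1765] yaw -1.6164 F [ 0.3 -0.9  0. ] open 0.0452
shift [-0.0288  0.1108  0.092 ] roll 0.002591416074440467
```

View pics/w14.png

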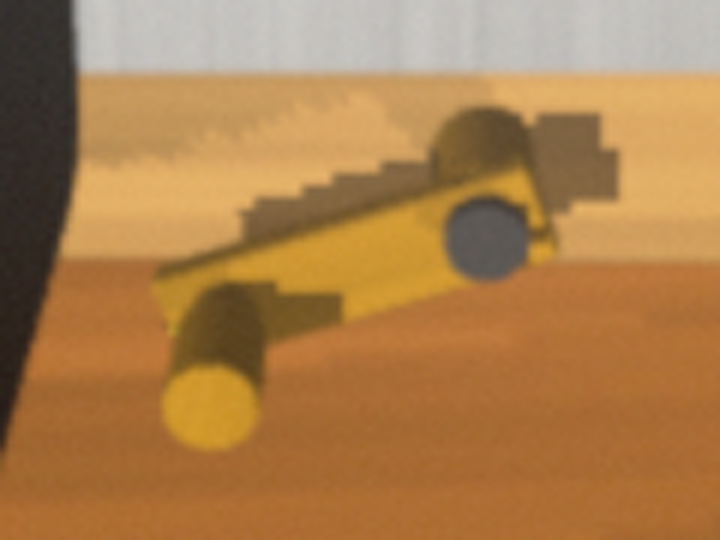

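>>> step_arm --targets '[-0.006, 0.025, 0, 0, -0.012, 0.05, 0, 0, -0.018, 0.075, 0.01, 0, -0.024, 0.098, 0.03, 0, -0.0285, 0.108, 0.055, 0, -0.0285, 0.111, 0.075, 0, -0.0285, 0.111, 0.088, 0, -0.0285, 0.111, 0.092, 0, -0.0285, 0.111, 0.092, 0]' --grip 0.034 --force 25

```text
t: 15.03
tool_pos: [0.4189, -0.2547, 0.0827]
tool_rot: [2.168, -2.269, -0.012]
contact_force: [-0.6, -0.6, -1.0]
opening: 0.0338
```

Run:
```python
from h import *
to([0.4200,-0.2557,0.041],-1.619)
p=imaging.get_image("wrist"); save(p,"w15")
p=imaging.get_image("side"); save(p,"s15",(310,150,450,270),5)
to([0.4200,-0.2557,0.041],-1.619)
```

```text
t 15.0333 pos [ 0.4189 -0.2547  0.0827] yaw -1.6165 F [-0.6 -0.6 -1. ] open 0.0338
shift [ 0.001  -0.0015  0.0417] roll 0.0024959799103134728
t 15.1333 pos [ 0.4206 -0.256   0.0852] yaw -1.6163 F [-0.1  0.1  0.4] open 0.0339
shift [-0.0003  0.0004  0.0442] roll 0.0026864122187291173
```

View pics/w15.png

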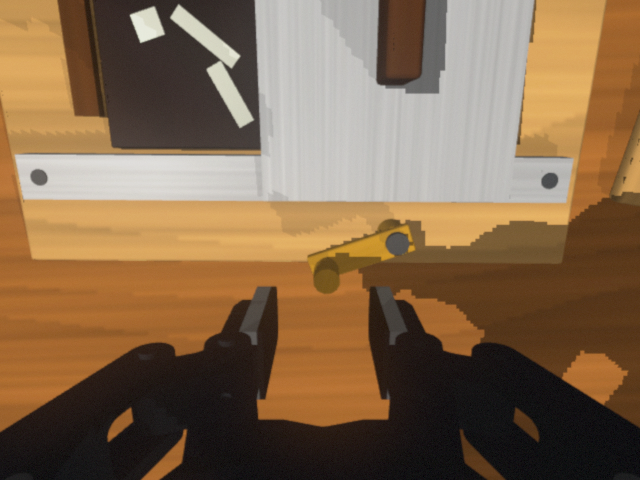

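View pics/s15.png

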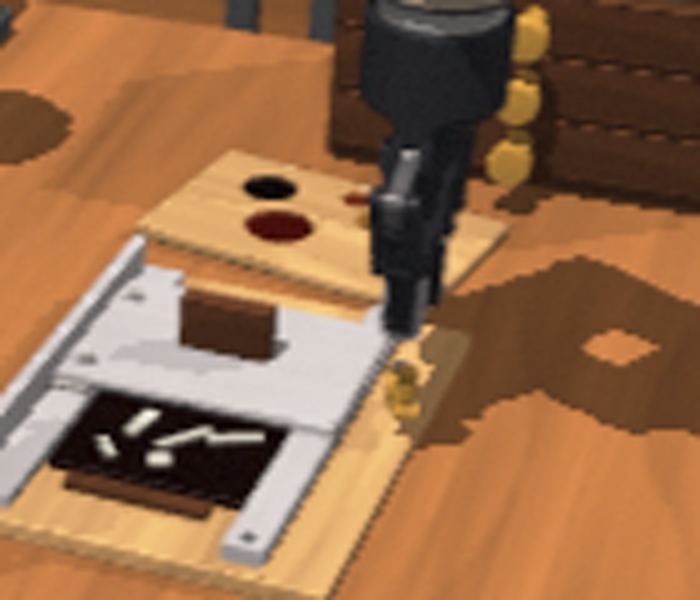

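Run:
```python
from h import *
p=imaging.get_image("wrist"); save(p,"w16",(270,220,430,300),5)
print(onz(p,(326,280),.055),onz(p,(398,243),.036))
to([0.4200,-0.2557,0.041],-1.619)
```

```text
[ 0.42093984 -0.25668378  0.055     ] [ 0.43091399 -0.29190783  0.036     ]
t 15.1833 pos [ 0.421  -0.2563  0.0859] yaw -1.6163 F [0.8 0.9 0.2] open 0.0342
shift [-0.0006  0.0008  0.0449] roll 0.002744200877668135
```

View pics/w16.png

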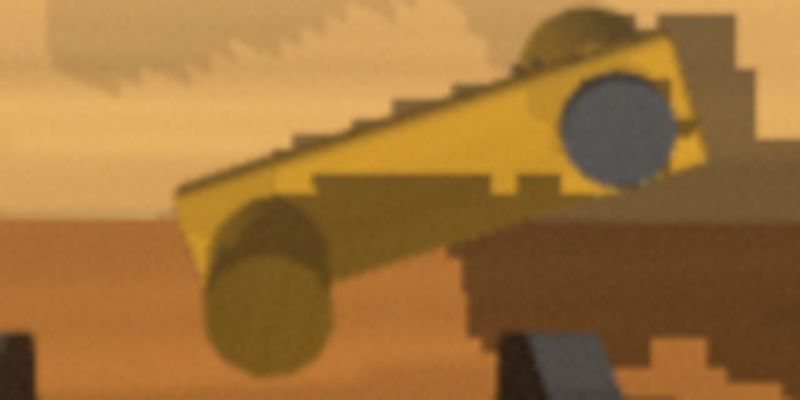

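>>> step_arm --targets '[-0.0005, 0.001, 0.012, 0, -0.0005, 0.001, 0.026, 0, -0.0005, 0.001, 0.037, 0, -0.0005, 0.001, 0.043, 0, -0.0005, 0.001, 0.045, 0, -0.0005, 0.001, 0.045, 0]'

```text
t: 15.68
tool_pos: [0.4195, -0.2555, 0.0402]
tool_rot: [2.168, -2.269, -0.005]
contact_force: [-0.1, -0.9, 0.4]
opening: 0.0342
```

>>> step_arm --targets '[0, 0, 0, 0, 0, 0, 0, 0, 0, 0, 0, 0, 0, 0, 0, 0]' --grip 0.006 --force 25

```text
t: 16.02
tool_pos: [0.42, -0.2561, 0.0408]
tool_rot: [2.168, -2.269, -0.002]
contact_force: [1.0, -1.4, -0.3]
opening: 0.0105
```

Run:
```python
from h import *
np.set_printoptions(precision=4,suppress=True)
p=imaging.get_image("wrist"); save(p,"w17")
to([0.4200,-0.2557,0.041],-1.619)
tp,M,y,s=st()
piv=np.array([.4300,-.2895]); d=tp[:2]-piv; r=np.hypot(*d); a0=np.arctan2(d[1],d[0]); print(r,a0,"clip",np.pi/2-.048-a0)
for a in np.linspace(a0,-.048-.0,13):
    X=np.r_[piv+.0355*np.array([np.cos(a),np.sin(a)]),tp[2]]; print(np.round(M.T@(X-tp),4))
```

```text
t 16.0667 pos [ 0.42   -0.2561  0.0408] yaw -1.6162 F [ 0.3 -2.  -0.2] open 0.0099
shift [-0.0004 -0.     -0.0002] roll 0.002796307532884512
0.03485759605305009 1.8625461099302858 clip -0.3397497831353893
[-0.0006  0.0002 -0.    ]
[-0.002  -0.0052 -0.    ]
[-0.0026 -0.0109 -0.    ]
[-0.0023 -0.0165 -0.0001]
[-0.001  -0.022  -0.0001]
[ 0.0011 -0.0273 -0.0001]
[ 0.004  -0.0321 -0.0001]
[ 0.0076 -0.0364 -0.0001]
[ 0.0119 -0.0401 -0.0001]
[ 0.0167 -0.0431 -0.0001]
[ 0.0219 -0.0453 -0.0001]
[ 0.0274 -0.0466 -0.0001]
[ 0.033  -0.047  -0.0001]
```

View pics/w17.png

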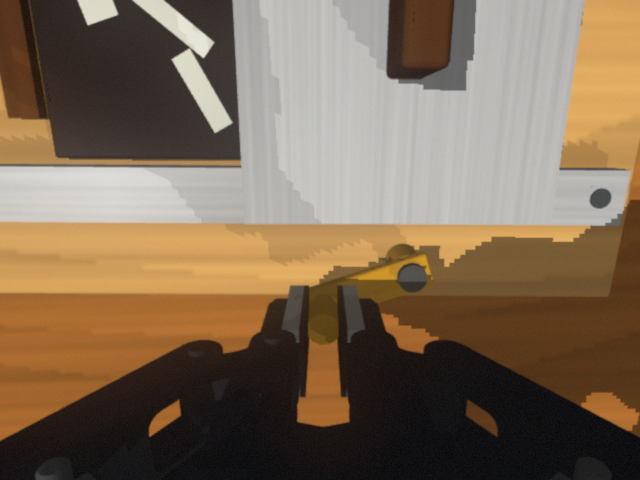

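>>> step_arm --targets '[-0.0015, -0.005, 0, 0, -0.0025, -0.011, 0, 0, -0.0022, -0.0165, 0, 0, -0.001, -0.022, 0, 0, 0.001, -0.0273, 0, 0, 0.004, -0.032, 0, 0, 0.0076, -0.0364, 0, 0, 0.012, -0.04, 0, 0, 0.0167, -0.043, 0, 0, 0.022, -0.0453, 0, 0, 0.0274, -0.0466, 0, 0, 0.033, -0.047, 0, 0]'

```text
t: 17.07
tool_pos: [0.4702, -0.2884, 0.0412]
tool_rot: [-2.163, 2.267, -0.004]
contact_force: [16.6, 8.2, -4.4]
opening: 0.0107
```

Run:
```python
from h import *
np.set_printoptions(precision=4,suppress=True)
p=imaging.get_image("wrist"); save(p,"w18")
p=imaging.get_image("side"); save(p,"s18",(310,150,450,270),5)
to([0.4300+.036,-0.2895-.0017,0.041],-1.619)
```

```text
t 17.1667 pos [ 0.4699 -0.2901  0.0412] yaw -1.6178 F [15.1  3.8 -5.9] open 0.0105
shift [0.0013 0.0038 0.0002] roll 0.0012145771573131015
```

View pics/w18.png

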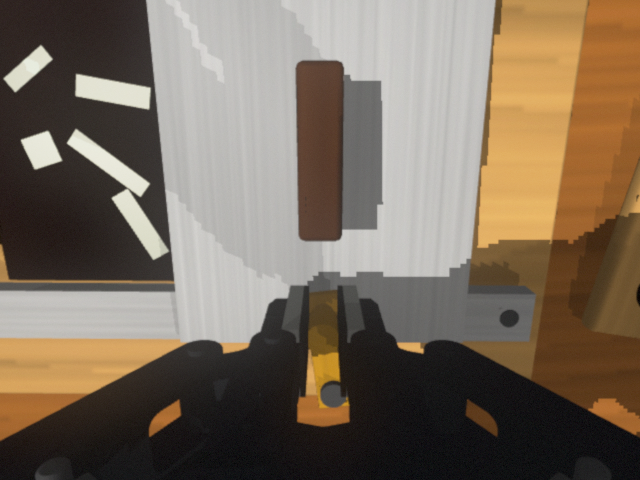

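View pics/s18.png

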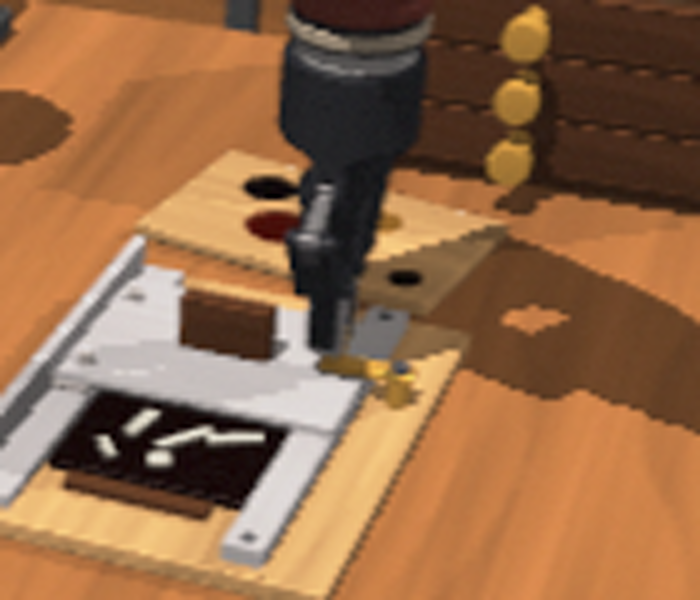

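>>> step_arm --targets '[0.001, 0, 0, 0, 0.002, 0, 0, 0, 0.0035, 0, 0, 0, 0.0045, 0, 0, 0, 0.0045, 0, 0, 0]'

```text
t: 17.58
tool_pos: [0.4703, -0.2933, 0.041]
tool_rot: [-2.161, 2.268, -0.005]
contact_force: [3.1, 5.3, -0.5]
opening: 0.0104
```

>>> step_arm --targets '[0, 0, 0, 0, 0, 0, 0, 0]'

```text
t: 17.75
tool_pos: [0.4704, -0.2927, 0.041]
tool_rot: [-2.16, 2.268, -0.004]
contact_force: [1.5, 4.3, 0.4]
opening: 0.0105
```

>>> step_arm --targets '[0, 0, 0, 0, 0, 0, 0, 0, 0, 0, 0, 0, 0, 0, 0, 0]' --grip 0.036

```text
t: 18.08
tool_pos: [0.4704, -0.2931, 0.0412]
tool_rot: [-2.16, 2.268, -0.005]
contact_force: [-0.1, 0.7, 0.8]
opening: 0.0362
```

>>> step_arm --targets '[0, 0, -0.01, 0, 0, 0, -0.03, 0, 0, 0, -0.06, 0, 0, 0, -0.095, 0, 0, 0, -0.13, 0, 0, 0.02, -0.16, 0, 0, 0.03, -0.18, 0, 0, 0.03, -0.185, 0, 0, 0.03, -0.185, 0]'

```text
t: 18.83
tool_pos: [0.4395, -0.2935, 0.229]
tool_rot: [-2.159, 2.268, -0.014]
contact_force: [0.1, 0.8, 0.1]
opening: 0.0361
```

Run:
```python
from h import *
np.set_printoptions(precision=4,suppress=True)
p=imaging.get_image("wrist"); save(p,"w19")
to([0.4300+.036,-0.2895-.0017,0.041],-1.619)
c,n,e=plate(p,.015,.032,(250,400),(40,250)); print(c,n,e,c@[.532,-.289,1])
for k,z in(("clip_knob",.055),("clip_pivot",.036),("guard_grip",.042)):
    print(k,[(np.round(q["uv"],1),q["score"],onz(p,q["uv"],z)) for q in imaging.mark_of(k,p)][:2])
q=imaging.get_image("side"); save(q,"s19",(270,150,450,290),4)
```

```text
t 18.8833 pos [ 0.439  -0.2928  0.2266] yaw -1.6198 F [-0.5 -0.6 -0.2] open 0.0358
shift [-0.0022 -0.025   0.1858] roll -0.000783676446422632
[0.0006 0.0012 0.0253] 4536 0.0006121033126031082 0.02532247786766328
clip_knob [(array([319.7, 184.1]), 0.88, array([ 0.465 , -0.2913,  0.055 ]))]
clip_pivot [(array([319.4, 222.4]), 0.85, array([ 0.4309, -0.2891,  0.036 ]))]
guard_grip [(array([315. , 100.7]), 0.57, array([ 0.5268, -0.2908,  0.042 ]))]
```

View pics/w19.png

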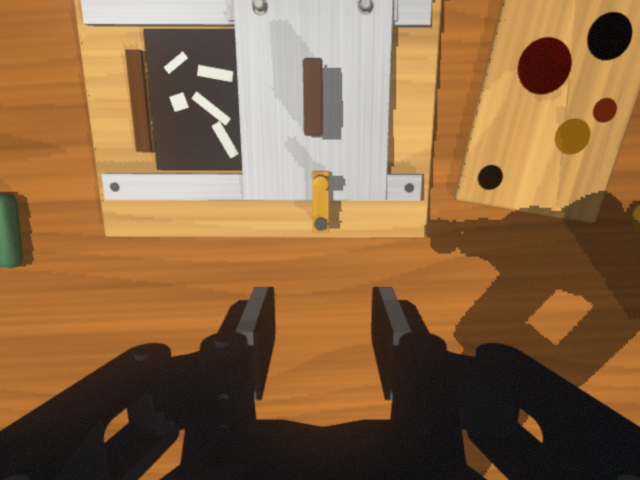

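View pics/s19.png

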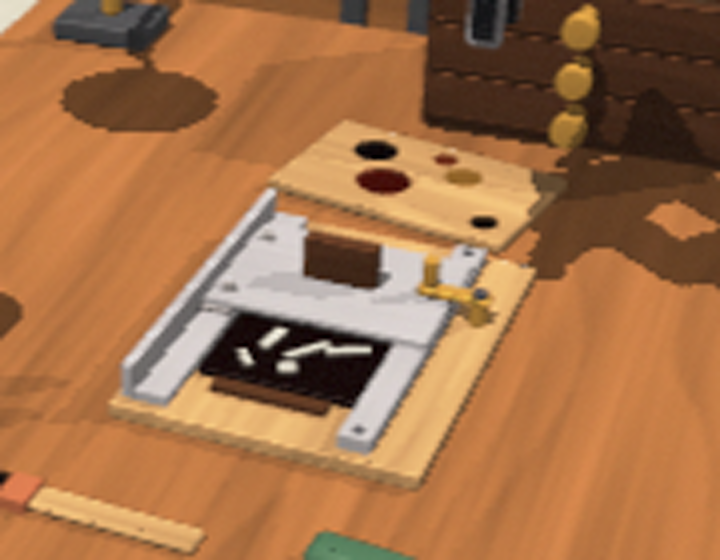

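Run:
```python
from h import *
print(ticket.finish_job()); s=monitor.get_obs(); print(s["t"],s["contact_force"])
```

```text
the job is handed in; nothing more can be done
None
the job is handed in; nothing more can be done
```

The job is handed in at about 19 s of the 72 s allowed. The guard lies over the gilded half with its holes on the studs, and the clip is swung over its front edge. The hand-in gives no verdict, so the result rests on the checks below.

**What I did**
- I took the aluminium guard, not the pink or green look-alikes, by its block and carried it level to the fixture.
- I set its drilled edge on the stud tips about 10 mm to one side, pressing with about 9 N. I then slid it along until the upward force vanished, and lowered it slowly onto both rails. The tool read at most about 17 N there.
- The stud bar turned out to be set about +7 mm along y.
- I then gripped the clip's knob, swung it over the plate, let go and backed away.

**Last checks**
- **Guard:** both studs show through the holes and the plate is level within about 0.001 rad. Its upper face measured 25.3 mm above the bench, against a nominal 26 mm, which is within camera error. The grip point is at about fixture x = -1 mm, y = -46 mm.
- **Clip:** it stands at about 1.58 rad, past the 1.35 rad needed.
- **Surroundings:** the gripper is empty, about 0.2 m above the fixture, and reads no contact. I kept off the tile and other items throughout; the closing pictures show no disturbance, though they do not cover the whole bench.

**Disagreements**
- The network put the grip point 2 to 3 mm nearer the robot than the nominal home, inside the allowed range but near its -3 mm limit.
- Swinging the clip briefly showed about 16 N sideways on the knob, because the knob sat a few mm off the centre of the pads. It fell to about 4 N before I let go.

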